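Nest the three nail tins

TASK

Put the three square steel nail tins away inside one another as they lie on their sides: the middle one in the large one that is screwed down, and the small one in the middle one, each closed end first and pushed fully home. Sliding them along the planks is enough; leave everything else standing where it is.

Things in the scene. Friction and masses are not known exactly. Their poses are not given: they have to be found in the camera images.
- large_tin: The largest tin, screwed down, mouth to the robot's right. Square open 2.5 mm steel tin on its side, 80 wide x 62 high x 84 mm long. Origin: centre of underside; x runs from the open mouth (-42) to the closed end (+42 mm). Inside 75 x 57 mm, 81.5 deep; closed end bevelled 6 mm, floor there swept up like a sled.
- medium_tin: The middle tin, loose, mouth roughly to the right, about 160 g. Home in the large tin its rim stands 9.5 mm out. Square open 2.5 mm steel tin on its side, 62 wide x 49 high x 91 mm long. Origin: centre of underside; x runs from the open mouth (-45.5) to the closed end (+45.5 mm). Inside 57 x 44 mm, 88.5 deep; closed end bevelled 6 mm, floor there swept up like a sled.
- small_tin: The smallest tin, loose, mouth roughly to the right, about 120 g. Home in the middle tin its rim stands 9.5 mm out. Square open 2.5 mm steel tin on its side, 44 wide x 36 high x 98 mm long. Origin: centre of underside; x runs from the open mouth (-49) to the closed end (+49 mm). Inside 39 x 31 mm, 95.5 deep; closed end bevelled 6 mm, floor there swept up like a sled.
- large_mouth (a point): Middle of the lower edge of the large tin's mouth; axes as the large tin.
- medium_end (a point): Middle of the lower edge of the medium tin's closed end (45.5 mm along its x); axes as the tin.
- small_end (a point): Middle of the lower edge of the small tin's closed end (49 mm along its x); axes as the tin.
- polish_tin: Bystander: round black polish tin, 80 mm across, 29 mm high. Origin: centre of its underside.
- nail_jar: Bystander: squat glass jar of heel nails with a dark lid, 56 mm across, 60 mm high. Origin: centre of its underside.
- lamp_base: Bystander: round tin spirit lamp base, 90 mm across, 55 mm high. Origin: centre of its underside.
- brush: Bystander: wooden-handled brush lying on the planks at the back. Origin: on its underside.
- wax_block: Bystander: dark wooden sanding block 70 x 45 x 30 mm. Origin: centre of its underside.
- dauber_cup: Bystander: white cup, 70 mm across, 70 mm high. Origin: centre of its underside.

How it is judged:
By the outcome, as a careful person would: the job done as asked, in the order asked, and still so for the second after the job is handed in, with the robot touching nothing.
It also fails if it takes over 67 s, if anything falls off the work surface, if the arm or the gripper's body presses on something with over 40 N, if the wrist force passes 120 N, or if a joint passes its speed limit or range.

ROBOT

A 6-joint arm with a two-finger parallel gripper is mounted at the origin on the work surface. World frame = base frame: x ahead of the robot, y to its left, z up, the work surface at z = 0. Lengths are in m, angles in rad, forces in N, time in s.
With the tool pointing down it reaches from about 0.375 to 0.75 m from the base axis. Payload 9 kg.
Tool frame: the origin (TCP) lies midway between the tips of the shut fingers; the grasp point (between the pads) lies 19 mm behind it (r.grip_point_offset is the distance from the TCP to the grasp point, in m); z points along the fingers, y is the direction in which the jaws open and shut (so a half turn about z gives the same grasp; the last joint's range is limited). The gripper opens to 85 mm and grips with 20 to 120 N. Pads are 22 mm wide; open, the fingers measure 114 mm over their backs; the gripper's body (76 mm by 85 mm) begins 54 mm behind the grasp point. The pads swing forward as they close: fully open they stand 13 mm farther back than shut.
Start: joints at [-1.491, 0.104, 0.097, 1.564, 0, 1.353], TCP at [0.176, -0.574, 0.231] pointing down, gripper open.
Joint ranges: [-2.99, 2.99], [-0.84, 1.86], [-1.1, 1.16], [-1.84, 2.11], [-1.51, 1.56], [-3.14, 3.14]. Speed limits (rad/s): [2.22, 2.22, 2.57, 3.14, 3.14, 3.14].

INTERFACE

Orientations are given as a rotation vector (axis times angle).
In Python, from workcell import monitor, grab_frame, order, r gives the robot as it stands.
- The arm moves only by the tool step_arm, never from a script. Its arguments are lists of equal length, an entry for each row: "xyz": the shift along the tool's x, y, z in mm, a list of three; "dr": the turn, a rotation vector about the tool's x, y, z in degrees, a list of three. In form: {"xyz": [[dx, dy, dz], ...], "dr": [[wx, wy, wz], ...]}. A call has 1 to 5 rows; each row shifts and turns the commanded pose from where the row before left it, along the tool's axes as they then stand; what a row does not reach is not made up. A row lasts 1/10 s, in which the tool goes at most 50 mm and 8.59 degrees, less where a joint would pass 70% of its speed; a pose out of reach is approached as far as the arm can. A call is refused whole if a number of a shift passes 50 or a number of a turn 8.59, either way. A call with a gripper value outside its range is refused whole. "claw" is the opening, from -1 (shut) to 1 (fully open), set as the call begins (left out, the last holds). The fingers move at their own pace and stop on an object; the grip force is fixed at half the most. Time passes only in rows, so rows that do not move let the fingers close. It gives the time, the measured TCP pose, the force and the opening at its end, in the units of the state.
- monitor.get_obs(): the state, without advancing time (a new reading comes with each control period).
- grab_frame(name): name is "scene" or "side" or "wrist"; returns a dict with "frame" (480x640x3 uint8, blue, green, red), "range_z" (480x640 float32, m along the optical axis (not along the pixel's ray), 0 where there is no reading), "mtx" (3x3 intrinsics, pixels), "distortion" ([k1, k2, p1, p2, k3] as OpenCV has them; the pictures are not rectified), "origin" and "rotation" of the camera in the world. Camera axes: x right, y up, looking along -z (the intrinsics and any distortion apply to the point x, -y, -z); pixel columns grow to the right and rows downward; lengths in m; the calibration is good to about 2 mm. A picture is of the moment at which its call begins.
- order.job_done(): hands the job in, once; it reports no verdict.
The state is a dict: "time_s": time; "joint_positions": joint angles; "qvel": joint speeds; "effort": joint torques, N m; "ee_pos": TCP position; "ee_rot": TCP orientation; "ft_force": force on the tool from outside, world axes, zero at the start; "ft_torque": the same for the moment, N m; "opening": opening from 0.0 (shut) to 1.0 (fully open).
Only numpy, scipy, OpenCV 4.12 (cv2) and the standard library are available. Lean on these libraries where they do the work, as an engineer would, in place of code of your own. Each camera call takes 0.05 s, during which the arm holds its last target. There are 200 camera calls.

## Working session

There is one attempt and no reset: what is moved stays moved. The work goes in short steps, Python scripts to look and compute and a tool call to move; the robot and the scene stay as the last step left them, time stands still between calls to the robot, and variables do not carry over. Pictures are saved under pics/ and viewed, about 8 in all and at most 12, crops included, and the job is handed in when it is done.

Besides the shell and the picture viewer there is one more tool, called after "Request:" as name(argument=value, ...) on one line, values as JSON. step_arm: Moves the arm, as the interface text tells. Its arguments: {"type":"object","properties":{"xyz":{"type":"array","items":{"type":"array","items":{"type":"number"}}},"dr":{"type":"array","items":{"type":"array","items":{"type":"number"}}},"claw":{"type":"number"}},"required":["xyz","dr"]}

```bash
ls; mkdir -p pics; python3 - <<'E'
from workcell import monitor, grab_frame, order, r
import cv2,numpy as np
o=monitor.get_obs();print({k:np.round(v,3) for k,v in o.items()}, r.grip_point_offset)
for n in("scene","side"):
    g=grab_frame(n);cv2.imwrite(f"pics/{n}0.png",g["frame"]);np.savez(f"{n}0.npz",**g)
    print(n,g["mtx"],g["distortion"],g["origin"],g["rotation"],(g["range_z"]>0).mean())
E
```

```text
pics
{'time_s': np.float64(0.0), 'joint_positions': array([-1.491,  0.105,  0.097,  1.564, -0.   ,  1.353]), 'qvel': array([-0.001,  0.   ,  0.   , -0.002, -0.001, -0.001]), 'effort': array([ 4.0000e-03, -5.5693e+01,  5.0365e+01,  1.7000e-02, -0.0000e+00,
       -0.0000e+00]), 'ee_pos': array([ 0.176, -0.573,  0.231]), 'ee_rot': array([-3.106, -0.466, -0.   ]), 'ft_force': array([ 0.176, -0.472, -0.805]), 'ft_torque': array([-0.039, -0.002,  0.001]), 'opening': np.float64(1.001)} 0.0187
scene [[448.66157501   0.         314.99357785]
 [  0.         448.66157501 241.87553102]
 [  0.           0.           1.        ]] [-0.10819047  0.          0.          0.          0.        ] [ 1.16817208 -0.2597173   0.61442631] [0.76750187 0.47723641 1.09355883] 0.9961197916666666
side [[525.93787007   0.         319.11223547]
 [  0.         525.93787007 239.13416374]
 [  0.           0.           1.        ]] [-0.07319039  0.          0.          0.          0.        ] [0.17845906 0.72023417 0.54915471] [ 0.32919668 -1.27068836 -2.335729  ] 0.9959342447916667
```

View pics/scene0.png

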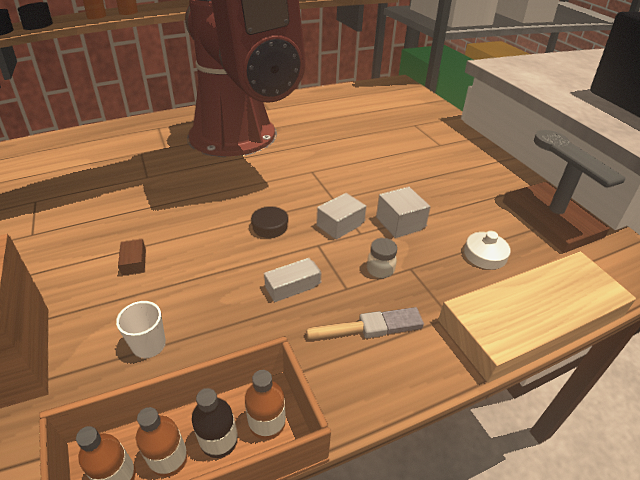

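View pics/side0.png

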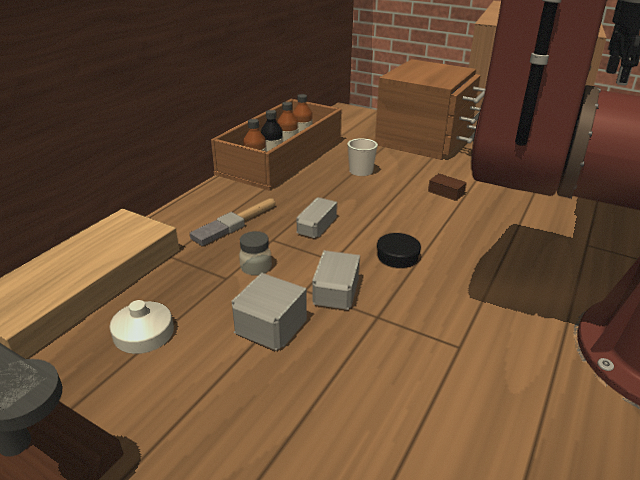

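The scene view shows large (403,212), medium (341,216) and small (292,280) tins, with the jar (382,258) and polish tin (270,222) close by. I'll fit the tin tops from the depth.

```bash
cat > h.py <<'E'
import cv2,numpy as np
def cloud(g):
    h,w=g["range_z"].shape
    uv=np.stack(np.meshgrid(np.arange(w),np.arange(h)),-1).reshape(-1,1,2).astype(np.float32)
    n=cv2.undistortPoints(uv,g["mtx"],g["distortion"]).reshape(-1,2)
    z=g["range_z"].reshape(-1)
    P=np.c_[n[:,0]*z,-n[:,1]*z,-z]
    R=cv2.Rodrigues(np.array(g["rotation"],float))[0]
    return (P@R.T+g["origin"]).reshape(h,w,3)
def tops(g,boxes):
    W=cloud(g);f=g["frame"].astype(int)
    for name,(u0,v0,u1,v1),ht in boxes:
        P=W[v0:v1,u0:u1].reshape(-1,3);c=f[v0:v1,u0:u1].reshape(-1,3)
        m=(abs(P[:,2]-ht)<.004)&((c.max(1)-c.min(1))<35)
        img=np.zeros((v1-v0)*(u1-u0),np.uint8);img[m]=1
        n,l,st,_=cv2.connectedComponentsWithStats(img.reshape(v1-v0,-1))
        k=1+np.argmax(st[1:,4]);q=P[(l.reshape(-1)==k)]
        (cx,cy),s,a=cv2.minAreaRect((q[:,:2]*1000).astype(np.float32))
        print(name,len(q),"z",np.median(q[:,2]).round(4),"c",round(cx,1),round(cy,1),"size",np.round(s,1),"ang",round(a,2))
        print(np.round(cv2.boxPoints(((cx,cy),s,a)),1).tolist())
B={"scene":[("L",(370,180,440,245),.062),("M",(310,185,372,245),.049),("S",(255,250,330,305),.036)],
"side":[("L",(225,265,312,355),.062),("M",(308,240,365,315),.049),("S",(290,190,342,245),.036)]}
E
python3 - <<'E'
from h import *
for n in("scene","side"):
    g=dict(np.load(n+"0.npz"));print(n);tops(g,B[n])
g=dict(np.load("scene0.npz"));W=cloud(g)
for n,(u,v) in dict(jar=(383,245),polish=(269,213),lamp=(488,240),brush1=(310,332),brush2=(418,318),wax=(131,247),cup=(140,310)).items(): print(n,W[v,u].round(3))
E
```

```text
scene
L 116 z 0.0616 c 636.8 125.4 size [43.7 18.3] ang 68.13
[[620.2000122070312, 108.5999984741211], [637.2000122070312, 101.80000305175781], [653.4000244140625, 142.3000030517578], [636.4000244140625, 149.10000610351562]]
M 39 z 0.0469 c 523.6 111.1 size [ 4.8 72.7] ang 15.29
[[511.79998779296875, 145.5], [530.9000244140625, 75.4000015258789], [535.5, 76.5999984741211], [516.2999877929688, 146.8000030517578]]
S 93 z 0.0346 c 646.4 -55.1 size [ 4.9 88.6] ang 3.45
[[641.2999877929688, -11.0], [646.5999755859375, -99.5], [651.5, -99.19999694824219], [646.2000122070312, -10.699999809265137]]
side
L 2087 z 0.0619 c 537.0 237.9 size [82.3 85.6] ang 1.78
[[494.6000061035156, 279.3999938964844], [497.20001220703125, 193.8000030517578], [579.4000244140625, 196.39999389648438], [576.7999877929688, 282.0]]
M 1322 z 0.0488 c 491.4 112.2 size [62.8 94.2] ang 17.07
[[447.5, 148.10000610351562], [475.20001220703125, 58.0], [535.2000122070312, 76.4000015258789], [507.5, 166.5]]
S 600 z 0.0356 c 624.2 -52.9 size [ 45.9 100. ] ang 4.02
[[597.7999877929688, -4.599999904632568], [604.7999877929688, -104.4000015258789], [650.5, -101.0999984741211], [643.5, -1.399999976158142]]
jar [0.646 0.12  0.062]
polish [ 0.435 -0.033  0.032]
lamp [0.698 0.336 0.046]
brush1 [ 0.751 -0.073  0.021]
brush2 [0.795 0.11  0.02 ]
wax [ 0.434 -0.321  0.03 ]
cup [ 0.629 -0.323  0.054]
```

```bash
cat > plan.py <<'E'
import sys,numpy as np
from scipy.spatial.transform import Rotation as R
from workcell import monitor
# goal: x y z(mm) yaw(deg of tool x), rows
x,y,z,yaw,n=map(float,sys.argv[1:]);n=int(n)
o=monitor.get_obs();p=np.array(o["ee_pos"])*1000;A=R.from_rotvec(o["ee_rot"])
d=A.as_matrix();print("t",o["time_s"],"now",p.round(1),"yaw",np.degrees(np.arctan2(d[1,0],d[0,0])).round(2),"zaxis",d[:,2].round(3),"F",np.round(o["ft_force"],1),"open",round(float(o["opening"]),3),"q",np.round(o["joint_positions"],2))
c,s=np.cos(np.radians(yaw)),np.sin(np.radians(yaw))
G=R.from_matrix(np.array([[c,s,0],[s,-c,0],[0,0,-1]]))
w=(A.inv()*G).as_rotvec(degrees=True)
X=[];D=[]
for k in range(n):
    X.append(A.inv().apply((np.array([x,y,z])-p)/n).round(0 if n>4 else 1).tolist());D.append((w/n).round(1).tolist())
    A=A*R.from_rotvec(w/n,degrees=True)
for i in range(0,n,5): print(X[i:i+5],D[i:i+5])
E
python3 plan.py 500 82 120 107 20
```

```text
t 0.1 now [ 176.  -573.3  230.6] yaw 17.06 zaxis [-0.     0.001 -1.   ] F [-0.1  0.2  0.1] open 1.0 q [-1.49  0.1   0.1   1.56  0.    1.35]
[[25.0, -27.0, 6.0], [27.0, -25.0, 6.0], [29.0, -22.0, 6.0], [31.0, -20.0, 6.0], [32.0, -18.0, 6.0]] [[-0.0, -0.0, -4.5], [-0.0, -0.0, -4.5], [-0.0, -0.0, -4.5], [-0.0, -0.0, -4.5], [-0.0, -0.0, -4.5]]
[[33.0, -15.0, 6.0], [34.0, -12.0, 6.0], [35.0, -10.0, 6.0], [36.0, -7.0, 6.0], [36.0, -4.0, 6.0]] [[-0.0, -0.0, -4.5], [-0.0, -0.0, -4.5], [-0.0, -0.0, -4.5], [-0.0, -0.0, -4.5], [-0.0, -0.0, -4.5]]
[[37.0, -1.0, 6.0], [37.0, 2.0, 6.0], [36.0, 5.0, 6.0], [36.0, 7.0, 6.0], [35.0, 10.0, 6.0]] [[-0.0, -0.0, -4.5], [-0.0, -0.0, -4.5], [-0.0, -0.0, -4.5], [-0.0, -0.0, -4.5], [-0.0, -0.0, -4.5]]
[[34.0, 13.0, 6.0], [33.0, 16.0, 6.0], [32.0, 18.0, 6.0], [30.0, 21.0, 6.0], [28.0, 23.0, 6.0]] [[-0.0, -0.0, -4.5], [-0.0, -0.0, -4.5], [-0.0, -0.0, -4.5], [-0.0, -0.0, -4.5], [-0.0, -0.0, -4.5]]
```

Request:
step_arm(xyz=[[25,-27,6],[27,-25,6],[29,-22,6],[31,-20,6],[32,-18,6]], dr=[[0,0,-4.5],[0,0,-4.5],[0,0,-4.5],[0,0,-4.5],[0,0,-4.5]])

```text
time_s: 0.6
ee_pos: [0.2571, -0.4072, 0.2006]
ee_rot: [-2.954, -1.067, -0.0]
ft_force: [1.2, 0.7, -0.1]
opening: 1.005
```

Request:
step_arm(xyz=[[33,-15,6],[34,-12,6],[35,-10,6],[36,-7,6],[36,-4,6]], dr=[[0,0,-4.5],[0,0,-4.5],[0,0,-4.5],[0,0,-4.5],[0,0,-4.5]])

```text
time_s: 1.1
ee_pos: [0.3366, -0.244, 0.1708]
ee_rot: [-2.69, -1.623, -0.0]
ft_force: [0.7, -0.3, 0.8]
opening: 0.997
```

Request:
step_arm(xyz=[[37,-1,6],[37,2,6],[36,5,6],[36,7,6],[35,10,6]], dr=[[0,0,-4.5],[0,0,-4.5],[0,0,-4.5],[0,0,-4.5],[0,0,-4.5]])

```text
time_s: 1.6
ee_pos: [0.4177, -0.0793, 0.1409]
ee_rot: [2.321, 2.117, -0.0]
ft_force: [0.7, -0.6, -0.7]
opening: 0.998
```

Request:
step_arm(xyz=[[34,13,6],[33,16,6],[32,18,6],[30,21,6],[28,23,6]], dr=[[0,0,-4.5],[0,0,-4.5],[0,0,-4.5],[0,0,-4.5],[0,0,-4.5]])

```text
time_s: 2.1
ee_pos: [0.4993, 0.0842, 0.1107]
ee_rot: [-1.863, -2.53, 0.0]
ft_force: [0.3, -0.8, 0.2]
opening: 1.002
```

```bash
python3 plan.py 500.6 82.1 120 107 3; python3 - <<'E'
from workcell import grab_frame
import cv2,numpy as np
from h import *
g=grab_frame("wrist");cv2.imwrite("pics/wrist1.png",g["frame"]);np.savez("wrist1.npz",**g)
E
```

```text
t 2.1 now [499.3  84.2 110.7] yaw 107.27 zaxis [-0. -0. -1.] F [ 0.3 -0.8  0.2] open 1.002 q [-0.09 -0.17 -0.39  1.35 -0.    1.18]
[[-0.8, 0.2, -3.1], [-0.8, 0.2, -3.1], [-0.8, 0.2, -3.1]] [[-0.0, 0.0, 0.1], [-0.0, 0.0, 0.1], [-0.0, 0.0, 0.1]]
```

View pics/wrist1.png

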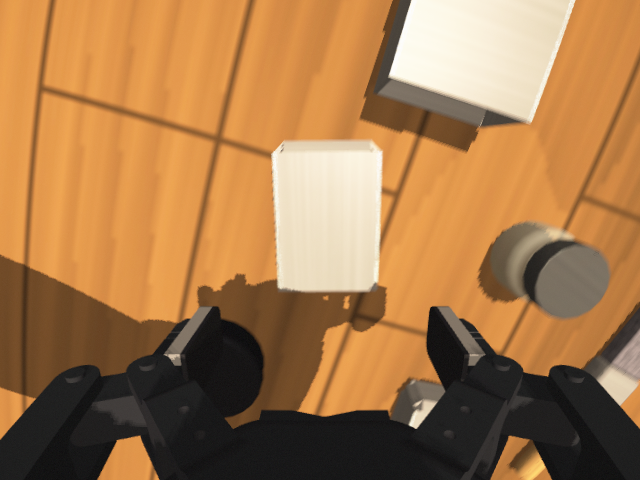

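The wrist view shows the medium tin at (328,215), its closed end up and its axis in line with the tool. The large tin's mouth faces it at (430,105). I'll use this view as the second measurement.

```bash
python3 - <<'E'
from h import *
g=dict(np.load("wrist1.npz"));print((g["range_z"]>0).mean())
def t(n,b,h):
    W=cloud(g);u0,v0,u1,v1=b;P=W[v0:v1,u0:u1].reshape(-1,3);q=P[abs(P[:,2]-h)<.004]
    c,s,a=cv2.minAreaRect((q[:,:2]*1000).astype(np.float32));print(n,len(q),np.median(q[:,2]),c,s,a,cv2.boxPoints((c,s,a)).round(1).tolist())
t("M",(255,125,400,305),.049)
t("L",(370,0,600,130),.062)
W=cloud(g);P=W[220:330,470:620].reshape(-1,3);q=P[abs(P[:,2]-.06)<.005];print("jar",q.mean(0).round(3),np.ptp(q,axis=0).round(3))
E
python3 plan.py 500 83 4 107 4
```

```text
0.996123046875
M 15015 0.04844376541496703 (492.5904541015625, 110.69308471679688) (62.3900032043457, 89.96366882324219) 17.72983741760254 [[449.20001220703125, 144.0], [476.6000061035156, 58.29999923706055], [536.0, 77.30000305175781], [508.6000061035156, 163.0]]
L 16502 0.061522079968910695 (538.173583984375, 227.3467254638672) (81.07551574707031, 65.17182159423828) 1.8838834762573242 [[496.6000061035156, 258.6000061035156], [498.70001220703125, 193.39999389648438], [579.7999877929688, 196.10000610351562], [577.5999755859375, 261.20001220703125]]
jar [0.646 0.122 0.059] [0.051 0.05  0.007]
t 2.15 now [500.2  87.7 109.5] yaw 107.65 zaxis [-0.     0.002 -1.   ] F [-1.1  4.1 -0.7] open 1.0 q [-0.09 -0.17 -0.39  1.35  0.    1.18]
[[-1.2, -0.4, 26.4], [-1.1, -0.4, 26.4], [-1.1, -0.4, 26.4], [-1.1, -0.4, 26.4]] [[0.0, -0.0, 0.2], [0.0, -0.0, 0.2], [0.0, -0.0, 0.2], [0.0, -0.0, 0.2]]
```

Request:
step_arm(xyz=[[-2,0,25],[-2,0,25],[-2,0,25],[-2,0,20],[0,0,9]], dr=[[0,0,0],[0,0,0],[0,0,0],[0,0,0],[0,0,0]])

```text
time_s: 2.65
ee_pos: [0.4998, 0.0748, 0.005]
ee_rot: [-1.866, -2.524, 0.003]
ft_force: [-0.3, 0.9, -0.1]
opening: 1.002
```

Request:
step_arm(xyz=[[0,0,0],[0,0,0]], dr=[[0,0,0],[0,0,0]])

```text
time_s: 2.85
ee_pos: [0.5017, 0.0748, 0.008]
ee_rot: [1.867, 2.526, 0.0]
ft_force: [0.3, 1.2, 0.3]
opening: 0.999
```

```bash
python3 plan.py 502 80.5 4 107.5 2
```

```text
t 2.85 now [501.7  74.8   8. ] yaw 107.06 zaxis [ 0.001 -0.    -1.   ] F [0.3 1.2 0.3] open 0.999 q [-0.11 -0.09 -0.51  1.15 -0.    1.16]
[[2.7, 1.0, 2.0], [2.7, 1.0, 2.0]] [[0.0, 0.0, -0.2], [0.0, 0.0, -0.2]]
```

Request:
step_arm(xyz=[[2.5,1,2],[2.5,1,2],[0,0,0]], dr=[[0,0,0],[0,0,0],[0,0,0]])

```text
time_s: 3.15
ee_pos: [0.502, 0.0806, 0.0035]
ee_rot: [1.867, 2.526, 0.0]
ft_force: [0.3, -0.6, -0.3]
opening: 1.002
```

Request:
step_arm(xyz=[[0,0,0],[0,0,0],[0,0,0],[0,0,0],[0,0,0]], dr=[[0,0,0],[0,0,0],[0,0,0],[0,0,0],[0,0,0]], claw=-1)

```text
time_s: 3.65
ee_pos: [0.5022, 0.0801, 0.0037]
ee_rot: [1.867, 2.526, 0.0]
ft_force: [-0.5, 0.8, 5.4]
opening: 0.721
```

```bash
python3 plan.py 530 96 9 91.8 5
```

```text
t 3.65 now [502.2  80.1   3.7] yaw 107.06 zaxis [ 0.001 -0.    -1.   ] F [-0.5  0.8  5.4] open 0.721 q [-0.1  -0.08 -0.51  1.14 -0.    1.17]
[[1.0, 6.0, -1.0], [2.0, 6.0, -1.0], [2.0, 6.0, -1.0], [2.0, 6.0, -1.0], [3.0, 6.0, -1.0]] [[0.0, 0.0, 3.1], [0.0, 0.0, 3.1], [0.0, 0.0, 3.1], [0.0, 0.0, 3.1], [0.0, 0.0, 3.1]]
```

Request:
step_arm(xyz=[[0,0,-5],[0,0,0]], dr=[[0,0,0],[0,0,0]])

```text
time_s: 3.85
ee_pos: [0.5018, 0.0802, 0.0086]
ee_rot: [1.867, 2.526, -0.0]
ft_force: [0.1, 0.6, -0.7]
opening: 0.718
```

```bash
python3 plan.py 542 100 8.7 91.8 10
```

```text
t 3.85 now [501.8  80.2   8.6] yaw 107.06 zaxis [ 0. -0. -1.] F [ 0.1  0.6 -0.7] open 0.718 q [-0.1  -0.09 -0.51  1.15 -0.    1.17]
[[1.0, 4.0, -0.0], [1.0, 4.0, -0.0], [1.0, 4.0, -0.0], [1.0, 4.0, -0.0], [1.0, 4.0, -0.0]] [[0.0, 0.0, 1.5], [0.0, 0.0, 1.5], [0.0, 0.0, 1.5], [0.0, 0.0, 1.5], [0.0, 0.0, 1.5]]
[[1.0, 4.0, -0.0], [1.0, 4.0, -0.0], [2.0, 4.0, -0.0], [2.0, 4.0, -0.0], [2.0, 4.0, -0.0]] [[0.0, 0.0, 1.5], [0.0, 0.0, 1.5], [0.0, 0.0, 1.5], [0.0, 0.0, 1.5], [0.0, 0.0, 1.5]]
```

Request:
step_arm(xyz=[[1,4,0],[1,4,0],[1,4,0],[1,4,0],[1,4,0]], dr=[[0,0,1.5],[0,0,1.5],[0,0,1.5],[0,0,1.5],[0,0,1.5]])

```text
time_s: 4.35
ee_pos: [0.5198, 0.09, 0.0079]
ee_rot: [-2.03, -2.397, 0.001]
ft_force: [-0.5, 0.3, -0.7]
opening: 0.721
```

Request:
step_arm(xyz=[[1,4,0],[1,4,0],[2,4,0],[2,4,0],[2,4,0]], dr=[[0,0,1.5],[0,0,1.5],[0,0,1.5],[0,0,1.5],[0,0,1.5]])

```text
time_s: 4.85
ee_pos: [0.5391, 0.1003, 0.0081]
ee_rot: [-2.183, -2.259, 0.0]
ft_force: [0.1, 0.8, -1.3]
opening: 0.72
```

```bash
python3 plan.py 542 100 8.7 91.8 1;python3 - <<'E'
from workcell import grab_frame
import cv2,numpy as np
a=grab_frame("side");np.savez("side2.npz",**a);w=grab_frame("wrist")["frame"]
cv2.imwrite("pics/two2.png",np.hstack([cv2.resize(a["frame"][200:400,170:370],(400,400)),cv2.resize(w[:400,120:520],(400,400))]))
E
```

```text
t 4.85 now [539.1 100.3   8.1] yaw 91.96 zaxis [-0. -0. -1.] F [ 0.1  0.8 -1.3] open 0.72 q [-0.05  0.04 -0.39  1.15 -0.    1.48]
[[-0.4, 2.9, -0.6]] [[-0.0, 0.0, 0.2]]
```

View pics/two2.png

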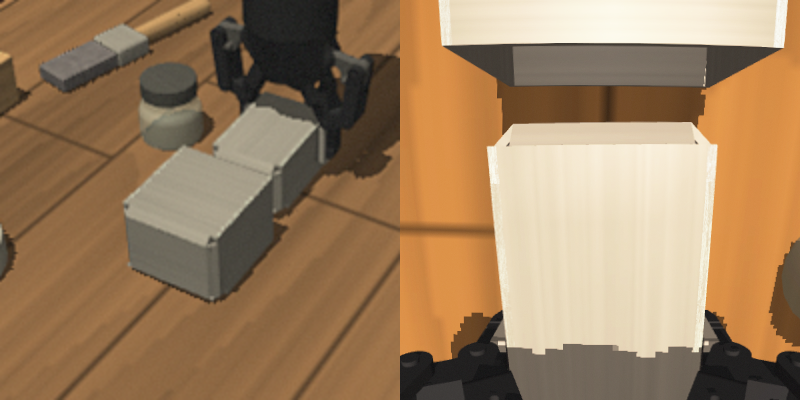

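Request:
step_arm(xyz=[[0,3,-0.5],[7,0,0],[8,0,0],[8,0,0],[8,0,0]], dr=[[0,0,0.1],[0,0,0],[0,0,0],[0,0,0],[0,0,0]])

```text
time_s: 5.45
ee_pos: [0.5408, 0.1322, 0.0088]
ee_rot: [-2.183, -2.26, 0.0]
ft_force: [0.1, 0.4, -1.1]
opening: 0.719
```

Request:
step_arm(xyz=[[8,0,0],[8,0,0],[8,0,0],[8,0,0],[8,0,0]], dr=[[0,0,0],[0,0,0],[0,0,0],[0,0,0],[0,0,0]])

```text
time_s: 5.95
ee_pos: [0.5395, 0.1719, 0.0087]
ee_rot: [2.183, 2.259, -0.0]
ft_force: [0.4, -0.1, -0.9]
opening: 0.722
```

```bash
python3 plan.py 539.5 176 8.7 91.8 1
```

```text
t 5.95 now [539.5 171.9   8.7] yaw 91.97 zaxis [-0. -0. -1.] F [ 0.4 -0.1 -0.9] open 0.722 q [ 0.08  0.09 -0.33  1.15 -0.    1.61]
[[4.1, 0.1, 0.0]] [[-0.0, 0.0, 0.2]]
```

Request:
step_arm(xyz=[[4,0,0],[0,0,2],[0,0,0]], dr=[[0,0,0],[0,0,0],[0,0,0]])

```text
time_s: 6.25
ee_pos: [0.5392, 0.1751, 0.0064]
ee_rot: [-2.183, -2.259, 0.001]
ft_force: [-0.8, -0.1, -1.1]
opening: 0.721
```

Request:
step_arm(xyz=[[0,0,0],[0,0,0],[0,0,0],[0,0,0]], dr=[[0,0,0],[0,0,0],[0,0,0],[0,0,0]], claw=0.75)

```text
time_s: 6.65
ee_pos: [0.5396, 0.1751, 0.0069]
ee_rot: [2.183, 2.259, 0.0]
ft_force: [0.6, 0.1, -0.4]
opening: 0.877
```

Request:
step_arm(xyz=[[-10,0,0],[-10,0,0],[-10,0,0],[-10,0,0],[0,0,0]], dr=[[0,0,0],[0,0,0],[0,0,0],[0,0,0],[0,0,0]])

```text
time_s: 7.15
ee_pos: [0.541, 0.1337, 0.0068]
ee_rot: [2.185, 2.257, -0.0]
ft_force: [-0.4, -0.4, -0.8]
opening: 0.877
```

Request:
step_arm(xyz=[[0,0,-4],[0,0,0],[0,0,0],[0,0,0]], dr=[[0,0,0],[0,0,0],[0,0,0],[0,0,0]], claw=0.17)

```text
time_s: 7.55
ee_pos: [0.5408, 0.1355, 0.0108]
ee_rot: [2.183, 2.26, -0.0]
ft_force: [-0.6, -0.3, 0.5]
opening: 0.586
```

```bash
python3 plan.py 540 176 10 91.8 1;python3 - <<'E'
from workcell import grab_frame
import cv2,numpy as np
a=grab_frame("side");w=grab_frame("wrist");np.savez("wrist3.npz",**w)
cv2.imwrite("pics/two3.png",np.hstack([cv2.resize(a["frame"][200:400,170:370],(400,400)),cv2.resize(w["frame"][:400,120:520],(400,400))]))
E
```

```text
t 7.55 now [540.8 135.5  10.8] yaw 91.99 zaxis [-0. -0. -1.] F [-0.6 -0.3  0.5] open 0.586 q [ 0.01  0.06 -0.35  1.16 -0.    1.55]
[[40.5, 0.7, 0.8]] [[-0.0, 0.0, 0.2]]
```

View pics/two3.png

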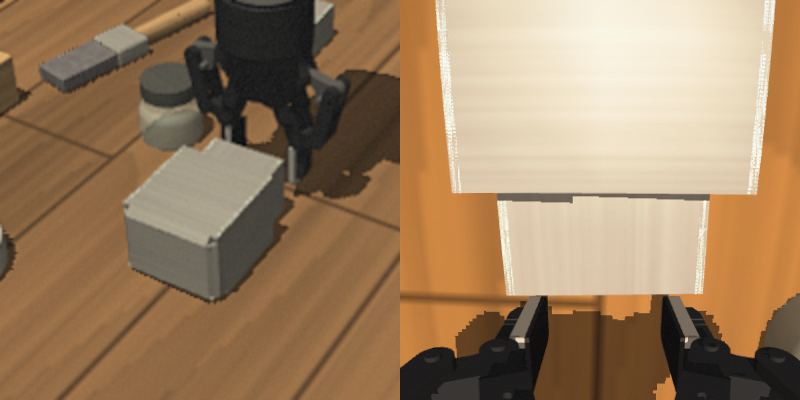

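Medium is in with about 33 mm showing, and both fingers stand behind its side-wall rims. Pushing now.

Request:
step_arm(xyz=[[5,0,0],[5,0,0],[5,0,0],[5,0,0],[4,0,0]], dr=[[0,0,0],[0,0,0],[0,0,0],[0,0,0],[0,0,0]])

```text
time_s: 8.15
ee_pos: [0.5399, 0.1597, 0.0107]
ee_rot: [2.183, 2.259, -0.0]
ft_force: [0.8, -1.1, -1.0]
opening: 0.587
```

Request:
step_arm(xyz=[[3,0,0],[3,0,0],[2,0,0],[2,0,0]], dr=[[0,0,0],[0,0,0],[0,0,0],[0,0,0]])

```text
time_s: 8.55
ee_pos: [0.5396, 0.1693, 0.0108]
ee_rot: [2.183, 2.259, -0.0]
ft_force: [-0.1, -0.7, 0.0]
opening: 0.583
```

Request:
step_arm(xyz=[[1,0,0],[1,0,0],[1,0,0]], dr=[[0,0,0],[0,0,0],[0,0,0]])

```text
time_s: 8.85
ee_pos: [0.5395, 0.1722, 0.0107]
ee_rot: [2.183, 2.259, -0.0]
ft_force: [0.3, -1.5, -0.2]
opening: 0.584
```

Request:
step_arm(xyz=[[1,0,0],[1,0,0]], dr=[[0,0,0],[0,0,0]])

```text
time_s: 9.05
ee_pos: [0.5395, 0.1743, 0.0108]
ee_rot: [2.183, 2.259, -0.0]
ft_force: [-0.6, -0.5, -0.2]
opening: 0.587
```

Request:
step_arm(xyz=[[1,0,0],[1,0,0]], dr=[[0,0,0],[0,0,0]])

```text
time_s: 9.25
ee_pos: [0.5393, 0.1749, 0.0108]
ee_rot: [2.183, 2.257, -0.004]
ft_force: [-1.2, -11.2, 1.9]
opening: 0.581
```

Request:
step_arm(xyz=[[0.7,0,0],[0,0,0]], dr=[[0,0,0],[0,0,0]])

```text
time_s: 9.45
ee_pos: [0.5393, 0.1749, 0.0108]
ee_rot: [2.183, 2.256, -0.006]
ft_force: [-2.7, -11.5, 2.9]
opening: 0.584
```

Request:
step_arm(xyz=[[-10,0,0],[-20,0,0],[-20,0,-30],[0,0,-40],[0,0,-40]], dr=[[0,0,0],[0,0,0],[0,0,0],[0,0,0],[0,0,0]])

```text
time_s: 9.95
ee_pos: [0.5406, 0.1263, 0.1217]
ee_rot: [-2.183, -2.257, 0.0]
ft_force: [0.5, 0.3, 0.4]
opening: 0.588
```

```bash
python3 - <<'E'
from workcell import grab_frame
from h import *
w=grab_frame("wrist");a=grab_frame("side");np.savez("w4.npz",**w);np.savez("s4.npz",**a)
W=cloud(w)
cv2.imwrite("pics/wr4.png",w["frame"])
Q=W.reshape(-1,3)
for n,z in (("L",.062),("M",.0515)):
    m=(abs(Q[:,2]-z)<.003)&(abs(Q[:,0]-.539)<.05)&(Q[:,1]>.15)&(Q[:,1]<.25);q=Q[m]*1000
    # rim y by x band
    for x0 in(520,535,550): 
        b=q[abs(q[:,0]-x0)<6]; print(n,x0,len(b),np.percentile(b[:,1],1).round(1) if len(b) else None)
    print(n,"x range",np.percentile(q[:,0],[1,99]).round(1) if len(q) else None)
tops(a,[("S",(290,190,342,245),.036)])
E
python3 plan.py 627.5 -90 110 94 10
```

```text
L 520 2369 195.6
L 535 2376 195.6
L 550 2351 196.0
L x range [499.  577.4]
M 520 347 185.3
M 535 325 185.7
M 550 326 186.2
M x range [508.7 569.1]
S 257 z 0.0357 c 638.8 -38.3 size [33.7 87.8] ang 27.24
[[603.7000122070312, -7.0], [643.9000244140625, -85.0999984741211], [673.9000244140625, -69.69999694824219], [633.7000122070312, 8.399999618530273]]
t 10.05 now [544.5 126.7 127.1] yaw 91.95 zaxis [ 0.009  0.    -1.   ] F [-0.2  0.1  0.7] open 0.589 q [-0.01 -0.03 -0.23  1.36  0.    1.53]
[[-22.0, 8.0, 2.0], [-22.0, 7.0, 2.0], [-22.0, 7.0, 2.0], [-22.0, 7.0, 2.0], [-22.0, 7.0, 2.0]] [[0.1, -0.0, -0.2], [0.1, -0.0, -0.2], [0.1, -0.0, -0.2], [0.1, -0.0, -0.2], [0.1, -0.0, -0.2]]
[[-22.0, 7.0, 2.0], [-22.0, 7.0, 2.0], [-22.0, 7.0, 2.0], [-22.0, 7.0, 2.0], [-22.0, 7.0, 2.0]] [[0.1, -0.0, -0.2], [0.1, -0.0, -0.2], [0.1, -0.0, -0.2], [0.1, -0.0, -0.2], [0.1, -0.0, -0.2]]
```

View pics/wr4.png

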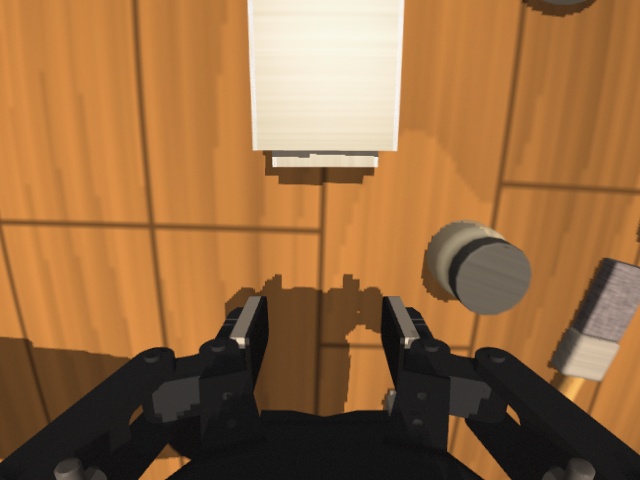

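The wrist view shows the medium tin home: its rim at (325,160) stands about 10 mm out of the large tin's mouth, against 9.5 expected. Next is the small tin.

Request:
step_arm(xyz=[[-22,8,2],[-22,8,2],[-22,8,2],[-22,8,2],[-22,8,2]], dr=[[0,0,-0.2],[0,0,-0.2],[0,0,-0.2],[0,0,-0.2],[0,0,-0.2]], claw=0.8)

```text
time_s: 10.55
ee_pos: [0.5858, 0.0178, 0.1103]
ee_rot: [-2.163, -2.278, -0.001]
ft_force: [1.3, 1.1, 0.1]
opening: 0.9
```

Request:
step_arm(xyz=[[-22,8,1],[-22,8,1],[-22,8,1],[-22,8,1],[-20,8,0]], dr=[[0,0,-0.2],[0,0,-0.2],[0,0,-0.2],[0,0,-0.2],[0,0,-0.2]])

```text
time_s: 11.05
ee_pos: [0.632, -0.0878, 0.1062]
ee_rot: [-2.143, -2.297, -0.0]
ft_force: [0.3, 1.0, -0.2]
opening: 0.898
```

```bash
python3 - <<'E'
from workcell import grab_frame
from h import *
w=grab_frame("wrist");cv2.imwrite("pics/wr5.png",w["frame"])
W=cloud(w);m=(abs(W[...,2]-.036)<.004)&(np.linalg.norm(W[...,:2]-[.624,-.053],axis=-1)<.08)
m[330:]=0
n,l,st,_=cv2.connectedComponentsWithStats(m.astype(np.uint8));k=1+np.argmax(st[1:,4]);print(st[1:])
q=W[l==k];c=cv2.minAreaRect((q[:,:2]*1000).astype(np.float32));print(len(q),c,cv2.boxPoints(c).round(1).tolist())
E
python3 plan.py 626.7 -89 5 94 5
```

```text
[[  310   127     1     1     1]
 [  315   126     2     2     2]
 [  279   127    76   156 10928]]
10928 ((625.8603515625, -54.52608108520508), (44.31960678100586, 96.59478759765625), 4.123547077178955) [[600.2999877929688, -7.900000095367432], [607.2000122070312, -104.30000305175781], [651.4000244140625, -101.0999984741211], [644.5, -4.800000190734863]]
t 11.1 now [633.1 -90.8 106.2] yaw 93.86 zaxis [ 0.001 -0.001 -1.   ] F [-0.5 -2.1  0.3] open 0.905 q [-0.35  0.24  0.02  1.35 -0.    1.16]
[[0.0, -1.0, 20.0], [0.0, -1.0, 20.0], [0.0, -1.0, 20.0], [0.0, -1.0, 20.0], [0.0, -1.0, 20.0]] [[0.0, 0.0, -0.0], [0.0, 0.0, -0.0], [0.0, 0.0, -0.0], [0.0, 0.0, -0.0], [0.0, 0.0, -0.0]]
```

View pics/wr5.png

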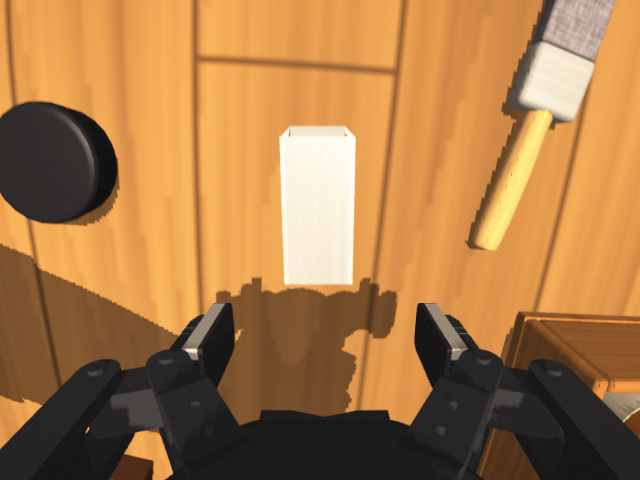

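```bash
python3 - <<'E'
from h import *
W=cloud(dict(np.load("scene0.npz")))
for u,v in((285,347),(270,350),(230,362),(282,352)): print(W[v,u].round(3))
Q=W[300:480,40:330].reshape(-1,3);q=Q[(abs(Q[:,0]-.63)<.12)&(abs(Q[:,1]+.1)<.08)&(Q[:,2]>.025)];print(len(q),q.min(0).round(3) if len(q) else '')
E
python3 plan.py 628.4 -90 5 94.1 5
```

```text
[ 0.81  -0.137  0.09 ]
[ 0.801 -0.157  0.081]
[ 0.8   -0.215  0.083]
[ 0.801 -0.139  0.067]
0 
t 11.1 now [633.1 -90.8 106.2] yaw 93.86 zaxis [ 0.001 -0.001 -1.   ] F [-0.5 -2.1  0.3] open 0.905 q [-0.35  0.24  0.02  1.35 -0.    1.16]
[[0.0, -1.0, 20.0], [0.0, -1.0, 20.0], [0.0, -1.0, 20.0], [0.0, -1.0, 20.0], [0.0, -1.0, 20.0]] [[0.0, 0.0, -0.0], [0.0, 0.0, -0.0], [0.0, 0.0, -0.0], [0.0, 0.0, -0.0], [0.0, 0.0, -0.0]]
```

The crate starts at x = 0.80, well clear of the gripper.

Request:
step_arm(xyz=[[0,-0.5,22],[0,-0.5,22],[0,-0.5,22],[0,-0.5,22],[0,-0.5,13]], dr=[[0,0,0],[0,0,0],[0,0,0],[0,0,0],[0,0,0]])

```text
time_s: 11.6
ee_pos: [0.6282, -0.0865, 0.0035]
ee_rot: [-2.142, -2.295, 0.001]
ft_force: [0.2, 0.4, 0.0]
opening: 0.896
```

Request:
step_arm(xyz=[[0,0,0],[0,0,0]], dr=[[0,0,0],[0,0,0]])

```text
time_s: 11.8
ee_pos: [0.6296, -0.087, 0.0063]
ee_rot: [2.143, 2.297, 0.0]
ft_force: [0.2, 0.2, 0.3]
opening: 0.898
```

```bash
python3 plan.py 628.4 -90 4 94.1 1
```

```text
t 11.8 now [629.6 -87.    6.3] yaw 93.96 zaxis [ 0. -0. -1.] F [0.2 0.2 0.3] open 0.898 q [-0.34  0.29 -0.11  1.17  0.    1.16]
[[-2.9, -1.4, 2.3]] [[0.0, 0.0, -0.1]]
```

Request:
step_arm(xyz=[[-3,-1,2],[0,0,0]], dr=[[0,0,0],[0,0,0]])

```text
time_s: 12.0
ee_pos: [0.6292, -0.0906, 0.0048]
ee_rot: [2.143, 2.295, 0.001]
ft_force: [0.0, -0.8, 0.1]
opening: 0.902
```

Request:
step_arm(xyz=[[0,0,0],[0,0,0],[0,0,0],[0,0,0],[0,0,0]], dr=[[0,0,0],[0,0,0],[0,0,0],[0,0,0],[0,0,0]], claw=-1)

```text
time_s: 12.5
ee_pos: [0.629, -0.0902, 0.0044]
ee_rot: [2.143, 2.296, 0.0]
ft_force: [0.8, 0.3, 4.9]
opening: 0.506
```

Request:
step_arm(xyz=[[0,0,-3],[0,0,-4],[0,0,0]], dr=[[0,0,0],[0,0,0],[0,0,0]])

```text
time_s: 12.8
ee_pos: [0.6286, -0.09, 0.0111]
ee_rot: [2.143, 2.297, 0.0]
ft_force: [-0.2, 0.4, -0.1]
opening: 0.506
```

```bash
python3 plan.py 541.5 72 12 91.8 15
```

```text
t 12.8 now [628.6 -90.   11.1] yaw 93.97 zaxis [ 0. -0. -1.] F [-0.2  0.4 -0.1] open 0.506 q [-0.35  0.29 -0.1   1.18 -0.    1.15]
[[11.0, -5.0, -0.0], [11.0, -5.0, -0.0], [11.0, -5.0, -0.0], [11.0, -5.0, -0.0], [11.0, -5.0, -0.0]] [[0.0, 0.0, 0.1], [0.0, 0.0, 0.1], [0.0, 0.0, 0.1], [0.0, 0.0, 0.1], [0.0, 0.0, 0.1]]
[[11.0, -5.0, -0.0], [11.0, -5.0, -0.0], [11.0, -5.0, -0.0], [11.0, -5.0, -0.0], [11.0, -5.0, -0.0]] [[0.0, 0.0, 0.1], [0.0, 0.0, 0.1], [0.0, 0.0, 0.1], [0.0, 0.0, 0.1], [0.0, 0.0, 0.1]]
[[11.0, -5.0, -0.0], [11.0, -5.0, -0.0], [11.0, -5.0, -0.0], [11.0, -5.0, -0.0], [11.0, -5.0, -0.0]] [[0.0, 0.0, 0.1], [0.0, 0.0, 0.1], [0.0, 0.0, 0.1], [0.0, 0.0, 0.1], [0.0, 0.0, 0.1]]
```

Request:
step_arm(xyz=[[11,-5,0],[11,-5,0],[11,-5,0],[11,-5,0],[11,-5,0]], dr=[[0,0,0.1],[0,0,0.1],[0,0,0.2],[0,0,0.1],[0,0,0.2]])

```text
time_s: 13.3
ee_pos: [0.5993, -0.0355, 0.0107]
ee_rot: [-2.157, -2.284, 0.0]
ft_force: [0.4, -0.8, -1.7]
opening: 0.501
```

Request:
step_arm(xyz=[[11,-5,0],[11,-5,0],[11,-5,0],[11,-5,0],[11,-5,0]], dr=[[0,0,0.1],[0,0,0.1],[0,0,0.2],[0,0,0.1],[0,0,0.2]])

```text
time_s: 13.8
ee_pos: [0.5717, 0.0177, 0.0108]
ee_rot: [2.171, 2.27, -0.0]
ft_force: [0.2, 0.2, -2.1]
opening: 0.501
```

Request:
step_arm(xyz=[[11,-5,-1],[11,-5,-1],[11,-5,0],[11,-5,0],[8,-4,0]], dr=[[0,0,0.1],[0,0,0.1],[0,0,0.2],[0,0,0.1],[0,0,0.2]])

```text
time_s: 14.3
ee_pos: [0.5455, 0.0689, 0.0128]
ee_rot: [-2.185, -2.257, 0.0]
ft_force: [0.6, -0.1, -1.3]
opening: 0.499
```

```bash
python3 plan.py 541.5 76 13 91.8 1;python3 - <<'E'
from workcell import grab_frame
import cv2,numpy as np
from h import *
a=grab_frame("side");w=grab_frame("wrist")
cv2.imwrite("pics/two6.png",np.hstack([cv2.resize(a["frame"][200:400,170:370],(400,400)),cv2.resize(w["frame"][:400,120:520],(400,400))]))
W=cloud(w).reshape(-1,3)*1000
for n,z,y0,y1 in(("S",44.5,100,150),("M",51.5,187,195)):
    q=W[(abs(W[:,2]-z)<3)&(abs(W[:,0]-539)<45)&(W[:,1]>y0)&(W[:,1]<y1)]
    print(n,len(q),np.median(q[:,2]).round(1),[ (yy,np.percentile(q[abs(q[:,1]-yy)<4][:,0],[1,99]).round(1)) for yy in np.linspace(y0+4,y1-4,3)])
q=W[(abs(W[:,2]-44)<4)&(abs(W[:,0]-540)<20)&(W[:,1]<185)];print("end y",np.percentile(q[:,1],99.5))
E
```

```text
t 14.3 now [545.5  68.9  12.8] yaw 91.87 zaxis [-0. -0. -1.] F [ 0.6 -0.1 -1.3] open 0.499 q [-0.11  0.03 -0.38  1.16 -0.    1.43]
[[7.3, -3.8, -0.2]] [[-0.0, 0.0, 0.1]]
S 21623 43.7 [(np.float64(104.0), array([522.3, 565.6])), (np.float64(125.0), array([521.4, 564.4])), (np.float64(146.0), array([520.7, 563.6]))]
  return _methods._mean(a, axis=axis, dtype=dtype,
  ret = ret.dtype.type(ret / rcount)
Traceback (most recent call last):
IndexError: index -1 is out of bounds for axis 0 with size 0
```

View pics/two6.png

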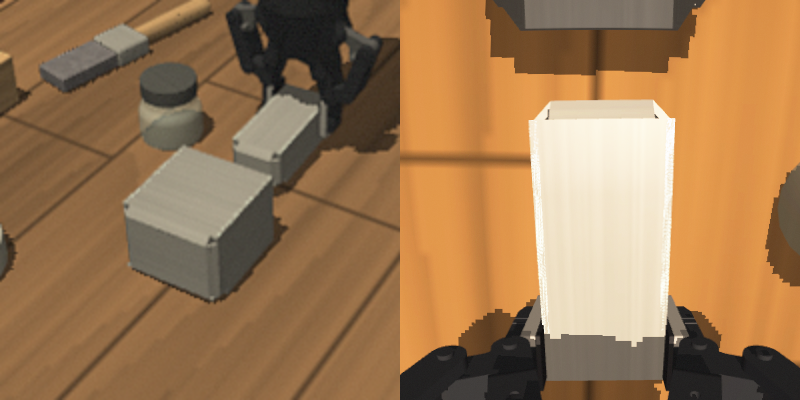

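Request:
step_arm(xyz=[[5,-3,0],[9,0,0],[8,0,0],[8,0,0],[8,0,0]], dr=[[0,0,0],[0,0,0],[0,0,0],[0,0,0],[0,0,0]])

```text
time_s: 14.9
ee_pos: [0.5419, 0.1064, 0.0127]
ee_rot: [2.185, 2.257, -0.0]
ft_force: [0.4, 0.5, -0.7]
opening: 0.506
```

Request:
step_arm(xyz=[[8,0,0],[8,0,0],[8,0,0],[8,0,0],[8,0,0]], dr=[[0,0,0],[0,0,0],[0,0,0],[0,0,0],[0,0,0]])

```text
time_s: 15.4
ee_pos: [0.5405, 0.1464, 0.0127]
ee_rot: [2.185, 2.257, -0.0]
ft_force: [-0.4, -0.4, -1.6]
opening: 0.505
```

Request:
step_arm(xyz=[[7,0,0],[7,0,0],[5,0,0]], dr=[[0,0,0],[0,0,0],[0,0,0]])

```text
time_s: 15.7
ee_pos: [0.5398, 0.1653, 0.0127]
ee_rot: [-2.185, -2.257, 0.0]
ft_force: [-0.1, -0.6, -0.5]
opening: 0.504
```

Request:
step_arm(xyz=[[0,0,2.5],[0,0,0]], dr=[[0,0,0],[0,0,0]])

```text
time_s: 15.9
ee_pos: [0.5397, 0.1646, 0.0098]
ee_rot: [-2.185, -2.257, 0.001]
ft_force: [-0.3, 0.2, -0.7]
opening: 0.499
```

Request:
step_arm(xyz=[[0,0,0],[0,0,0],[0,0,0],[0,0,0]], dr=[[0,0,0],[0,0,0],[0,0,0],[0,0,0]], claw=0.4)

```text
time_s: 16.3
ee_pos: [0.5401, 0.1646, 0.0104]
ee_rot: [2.185, 2.257, 0.0]
ft_force: [-0.8, 0.6, 0.8]
opening: 0.699
```

Request:
step_arm(xyz=[[-10,0,0],[-10,0,0],[-10,0,0],[-10,0,0],[0,0,-3]], dr=[[0,0,0],[0,0,0],[0,0,0],[0,0,0],[0,0,0]])

```text
time_s: 16.8
ee_pos: [0.541, 0.1232, 0.013]
ee_rot: [-2.187, -2.255, 0.001]
ft_force: [-0.0, 0.1, 0.3]
opening: 0.699
```

Request:
step_arm(xyz=[[0,0,0],[0,0,0],[0,0,0],[0,0,0]], dr=[[0,0,0],[0,0,0],[0,0,0],[0,0,0]], claw=-0.2)

```text
time_s: 17.2
ee_pos: [0.5411, 0.125, 0.0132]
ee_rot: [-2.184, -2.258, 0.0]
ft_force: [-0.5, -0.3, -0.7]
opening: 0.399
```

```bash
python3 plan.py 540 176 12 91.8 1;python3 - <<'E'
from workcell import grab_frame
import cv2,numpy as np
from h import *
a=grab_frame("side");w=grab_frame("wrist")
cv2.imwrite("pics/two7.png",np.hstack([cv2.resize(a["frame"][200:400,170:370],(400,400)),cv2.resize(w["frame"][:400,120:520],(400,400))]))
E
```

```text
t 17.2 now [541.1 125.   13.2] yaw 91.89 zaxis [-0. -0. -1.] F [-0.5 -0.3 -0.7] open 0.399 q [-0.01  0.05 -0.36  1.16 -0.    1.53]
[[51.0, 0.6, 1.2]] [[-0.0, 0.0, 0.1]]
```

View pics/two7.png

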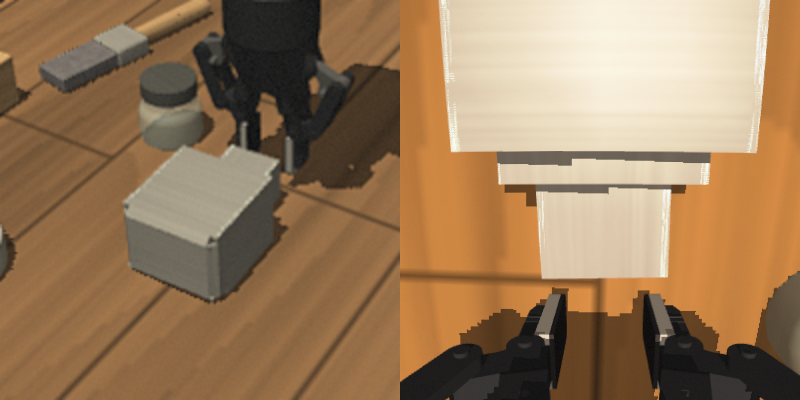

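Small is in about two thirds of the way, with the fingers behind its rim. Pushing to an expected stop at TCP y ≈ 165.

Request:
step_arm(xyz=[[6,0,0],[6,0,0],[6,0,0],[5,0,0],[5,0,0]], dr=[[0,0,0],[0,0,0],[0,0,0],[0,0,0],[0,0,0]])

```text
time_s: 17.8
ee_pos: [0.5403, 0.1532, 0.0133]
ee_rot: [2.185, 2.257, -0.0]
ft_force: [0.5, -0.3, -0.3]
opening: 0.398
```

Request:
step_arm(xyz=[[3,0,0],[3,0,0],[2,0,0],[2,0,0]], dr=[[0,0,0],[0,0,0],[0,0,0],[0,0,0]])

```text
time_s: 18.2
ee_pos: [0.54, 0.1628, 0.0133]
ee_rot: [2.185, 2.257, -0.0]
ft_force: [0.2, -0.7, -0.3]
opening: 0.401
```

Request:
step_arm(xyz=[[1,0,0],[1,0,0]], dr=[[0,0,0],[0,0,0]])

```text
time_s: 18.4
ee_pos: [0.5399, 0.1647, 0.0132]
ee_rot: [2.185, 2.257, -0.0]
ft_force: [-0.4, -0.7, 0.4]
opening: 0.4
```

Request:
step_arm(xyz=[[1,0,0],[0.5,0,0]], dr=[[0,0,0],[0,0,0]])

```text
time_s: 18.6
ee_pos: [0.5399, 0.1654, 0.0132]
ee_rot: [2.185, 2.256, -0.002]
ft_force: [-0.8, -7.8, 1.2]
opening: 0.394
```

Contact came at 165.4, as predicted. I'll press slightly more, back off and check.

Request:
step_arm(xyz=[[1,0,0],[0.5,0,0],[0,0,0]], dr=[[0,0,0],[0,0,0],[0,0,0]])

```text
time_s: 18.9
ee_pos: [0.5398, 0.1655, 0.0133]
ee_rot: [2.185, 2.254, -0.006]
ft_force: [-2.5, -13.9, 1.6]
opening: 0.398
```

Request:
step_arm(xyz=[[-10,0,0],[-20,0,0],[-20,0,-30],[0,0,-40],[0,0,-40]], dr=[[0,0,0],[0,0,0],[0,0,0],[0,0,0],[0,0,0]])

```text
time_s: 19.4
ee_pos: [0.5409, 0.1171, 0.1242]
ee_rot: [-2.185, -2.255, 0.0]
ft_force: [0.4, 0.1, -0.8]
opening: 0.4
```

Request:
step_arm(xyz=[[0,0,0],[0,0,0],[0,0,0]], dr=[[0,0,0],[0,0,0],[0,0,0]])

```text
time_s: 19.7
ee_pos: [0.5409, 0.1178, 0.1221]
ee_rot: [-2.184, -2.256, 0.001]
ft_force: [0.3, 0.6, -0.2]
opening: 0.4
```

```bash
python3 - <<'E'
from workcell import grab_frame
from h import *
w=grab_frame("wrist");a=grab_frame("scene")
W=cloud(w);cv2.imwrite("pics/wr8.png",np.hstack([w["frame"][:,160:560],a["frame"][:,130:530]]))
Q=W.reshape(-1,3)
for n,z in (("L",.062),("M",.0515),("S",.041)):
    q=Q[(abs(Q[:,2]-z)<.003)&(abs(Q[:,0]-.539)<.045)&(Q[:,1]>.15)&(Q[:,1]<.25)]*1000
    for x0 in(525,539,552):
        b=q[abs(q[:,0]-x0)<6]; print(n,x0,len(b),np.percentile(b[:,1],1).round(1) if len(b) else None)
E
```

```text
L 525 2418 195.9
L 539 2414 195.9
L 552 2390 196.2
M 525 360 185.5
M 539 350 185.9
M 552 349 186.3
S 525 317 175.6
S 539 304 176.1
S 552 305 176.5
```

View pics/wr8.png

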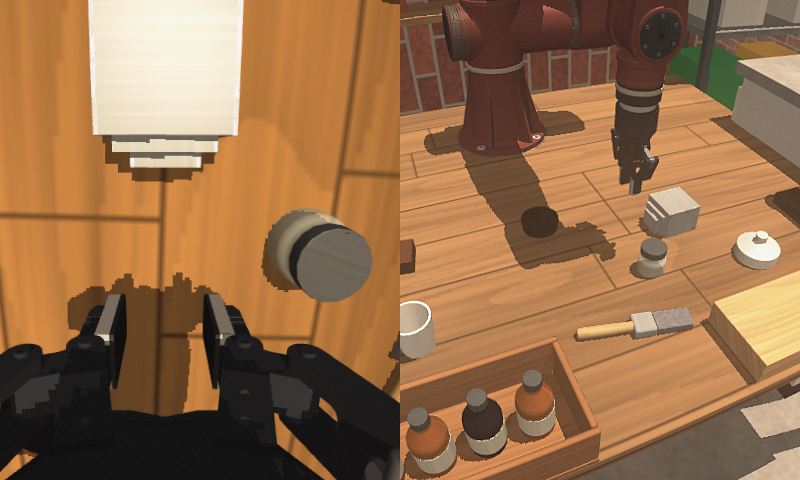

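The rims step out about 10 mm each (195.9, 185.9 and 176.1), against 9.5 nominal. The bystanders haven't moved and the arm is clear.

```bash
python3 -c "
from workcell import order
print(order.job_done())"
```

```text
the job is handed in; nothing more can be done
None
```

All three tins are nested, and I've handed the job in. I gripped the medium tin near its mouth, lifted it about 5 mm, put it into the large tin closed end first, and pushed on its rim until it stopped. I then did the same with the small tin in the medium one.

**Last checks**
- **Fully home:** the medium rim stands about 10.0 mm out of the large tin, and the small rim about 9.8 mm out of the medium one. Nominal is 9.5 mm for each, and the differences are within camera accuracy. Both pushes ended on a firm stop, at about 12 N for the medium tin and 14 N for the small one.
- **Time and forces:** the whole job took about 20 s of robot time. The highest wrist force shown in the move reports was about 14 N.
- **Bystanders:** in the final pictures the jar, polish tin, brush, lamp base and cup look unmoved. The sanding block is only partly in view, but nothing went near it. The arm was clear of everything.

**Checks that disagreed**
- **First scene-camera fit:** the fit of the tin tops from the scene camera was poor, so I used the side and wrist cameras, which agreed to within about 2 mm.
- **Second side-camera look:** one later side-camera reading of the small tin was spoiled by the arm blocking the view, so I ignored it and measured with the wrist camera.
- **Rim script:** one script that measured the rims stopped with an error partway, but it had already given the small tin's position, which was what I needed.

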